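Check a chassis frame for square by its two diagonals

ROBOT

A 6-joint arm with a two-finger parallel gripper is mounted at the origin on the work surface. World frame = base frame: x ahead of the robot, y to its left, z up, the work surface at z = 0. Lengths are in m, angles in rad, forces in N, time in s.
With the tool pointing down it reaches from about 0.3 to 0.875 m from the base axis. Payload 6.4 kg.
Tool frame: the origin (TCP) lies between the finger pads; the fingertips stand 17 mm ahead of it and the grasp point (between the pads) lies 2 mm behind it; z points along the fingers, y is the direction in which the jaws open and shut (so a half turn about z gives the same grasp; the last joint's range is limited). The gripper opens to 85 mm and grips with 20 to 120 N. Pads are 22 mm wide; open, the fingers measure 114 mm over their backs; the gripper's body (76 mm by 85 mm) begins 54 mm behind the grasp point. The pads swing forward as they close: fully open they stand 13 mm farther back than shut.
Start: joints at [-1.391, 0.181, 1.607, -0, 1.354, -0.206], TCP at [0.216, -0.533, 0.219] pointing down, gripper open.
Joint ranges: [-2.99, 2.99], [-0.89, 2.07], [0.3, 2.58], [-1.14, 4.28], [0, 2.63], [-3.12, 3.12]. Speed limits (rad/s): [2.57, 2.57, 3.01, 3.14, 3.14, 3.14].

INTERFACE

Orientations are given as a unit quaternion [w, x, y, z].
In Python, from rig import env gives the robot as it stands.
- The arm moves only by the tool move_arm, never from a script. Its argument "moves" is a list of rows, each a list of 2 entries, a list of its own where there are three numbers: the shift along the tool's x, y, z as a fraction of full scale, then the turn about the tool's z as a fraction of full scale. In form: [[[x, y, z], yaw], ...]. A call has 1 to 12 rows; each row shifts and turns the commanded pose from where the row before left it, along the tool's axes as they then stand; what a row does not reach is not made up. Full scale, the value 1, is 0.5 m for a shift and 360 degrees for a turn. A row lasts 1/10 s, in which the tool goes at most 50 mm and 8.59 degrees, less where a joint would pass 70% of its speed; a pose out of reach is approached as far as the arm can. A call with a number of a shift or a turn outside -1 to 1 is refused whole. A call with a gripper value outside its range is refused whole. "grip" is the closure, from 0 (fully open) to 1 (shut), set as the call begins (left out, the last holds). The fingers move at their own pace and stop on an object; "grip_force" is the grip in N (left out, the last holds). Time passes only in rows, so rows that do not move let the fingers close. It gives the time, the measured TCP pose, the force and the opening at its end, in the units of the state.
- env.observe(): the state, without advancing time (a new reading comes with each control period).
- env.get_image(name): name is "scene" or "top" or "wrist"; returns a dict with "image" (480x640x3 uint8, red, green, blue), "range_z" (480x640 float32, m along the optical axis (not along the pixel's ray), 0 where there is no reading), "fx", "fy", "cx", "cy" (pixels), "rvec" (rotation vector, rad) and "tvec" (3), from world to camera coordinates, as OpenCV has them. Camera axes: x right, y down, z forward; pixel columns grow to the right and rows downward; lengths in m; the calibration is good to about 2 mm. The wrist camera is an equidistant fisheye: a pixel r from the principal point sees the ray r / f radians off the axis. A picture is of the moment at which its call begins.
- env.hand_in(): hands the job in, once; it reports no verdict.
The state is a dict: "time": time; "joints": joint angles; "qvel": joint speeds; "effort": joint torques, N m; "position": TCP position; "ee_rot": TCP orientation; "force": force on the tool from outside, world axes, zero at the start; "torque": the same for the moment, N m; "finger_gap": opening from 0.0 (shut) to 1.0 (fully open).
Only numpy, scipy, OpenCV 4.12 (cv2) and the standard library are available. Lean on these libraries where they do the work, as an engineer would, in place of code of your own. Each camera call takes 0.05 s, during which the arm holds its last target. There are 200 camera calls.

TASK

Check the aluminium chassis frame for square with the slide rule from its sloping rest: lay it flat inside the frame and draw out its tongue until both brass noses are home in the two red corners, let go to take that reading, then do the same in the two blue corners and leave the rule lying there. Only after both readings, slide the yellow marker fully to the colour of the longer diagonal. Do not disturb the bottle or the hand tester.

Things in the scene. Friction and masses are not known exactly. Their poses are not given: they have to be found in the camera images.
- frame: Aluminium frame, fixed and stiff; origin on the bench, 80 mm beyond (x) the middle of the near rail's inner edge; x away from the robot, y along its near rail, z up. Rails 15 mm wide, 18 mm high; inner opening a parallelogram, 160 mm (x) by 180 mm (y), out of square by up to 7 degrees; the bench with a sheet of paper is its floor. Two steel dogs 12 mm high touch the near rail outside.
- red_near (a point): Inner corner of the frame (where the inner faces of two rails meet) on the near rail, marked by a red cap on the rail top; the point lies 9 mm above the bench.
- red_far (a point): Inner corner at the other end of the red diagonal, red cap, on the far rail (9 mm above the bench). Both diagonals are 240.8 mm if the frame is square; here they differ by up to 29 mm.
- blue_near (a point): Inner corner with the blue cap on the near rail (9 mm above the bench).
- blue_far (a point): Inner corner with the blue cap on the far rail, other end of the blue diagonal (9 mm above the bench).
- rest: Fixed sloping rest on which the rule starts: origin on the bench under its middle; the 76 mm by 210 mm (y) sloping face leans 32 degrees, rising along +x of the rest from 25 to 65 mm above the bench, so it faces -x; a ledge 8 mm high runs along its lower edge.
- rule_grip (a point): Grasp point on the upright black tab of the loose rule (0.3 kg), 46 mm above the rule's underside; the tab is 10 mm thick (rule's x), 20 mm long (y), top at 62 mm. y is the rule's long axis, z its face normal. Steel body 26 mm wide, 10 mm high, from 22 mm behind (-y) to 90 mm ahead (+y) of this point. At the start it lies on the rest, y level, z leaning 32 degrees towards the robot's side.
- rule_nose (a point): Centre of the fixed brass nose of the rule: upright round pin 12 mm in diameter and 12 mm high, point 6 mm above the rule's underside; joined to the body by an 8 mm wide stem. It lies 50 mm behind (-y) rule_grip. Home in a corner of this frame, it is 8 to 9 mm (level) from the corner point, 6 mm above the bench.
- tongue_grip (a point): Grasp point on the tongue of the rule: upright yellow grip tab, 10 mm thick (rule's x), 20 mm long (y), 46 mm above the rule's underside, top at 61 mm. 85 mm ahead (+y) of the black tab when the tongue is in, more as it is drawn out. 30 mm behind (-y) the tongue's brass nose.
- tongue_nose (a point): Centre of the brass nose at the end of the tongue, same size as the fixed nose, 6 mm above the rule's underside.
- tongue (a joint): How far the tongue is drawn out, 0 to 0.090 m, along the rule's +y. Noses are 165 mm apart (centre to centre) at 0. It slides with 0.4 N of friction and stays where it is left; the rule's own friction on the bench is greater, so the body stays put while the tongue is drawn.
- marker_grip (a point): Grasp point on the yellow tab of the verdict marker, 43 mm above the bench: tab 20 mm (x) by 12 mm (y), top 58 mm above the bench, on a black 30 mm foot. It slides along its track (this point's y axis) with 1.5 N of friction and stays where it is left; the track is a white board 70 by 200 mm, 12 mm high, with a red field at its -y end and a blue field at its +y end.
- marker (a joint): Position of the marker along its track: 0 is the stop at the red end, 0.100 m the stop at the blue end, about 0.05 at the start. It grows along the y axis of marker_grip.
- bottle_mid (a point): Middle of an upright white bottle, 42 mm in diameter, 105 mm high; leave alone.
- tester_mid (a point): Middle of a black hand tester, 50 by 75 mm, 28 mm high; leave alone.
Mind the look-alikes: they are no part of the job. There is more than one size of the part that bears rule_grip; the job needs the larger. What is shaped like the part that bears marker_grip but orange is not meant.

How it is judged:
By the outcome, as a careful person would: the job done as asked, in the order asked, and still so for the second after the job is handed in, with the robot touching nothing.
It also fails if it takes over 72 s, if anything falls off the work surface, if the arm or the gripper's body presses on something with over 40 N, if the wrist force passes 120 N, or if a joint passes its speed limit or range.

## Working session

There is one attempt and no reset: what is moved stays moved. The work goes in short steps, Python scripts to look and compute and a tool call to move; the robot and the scene stay as the last step left them, time stands still between calls to the robot, and variables do not carry over. Pictures are saved under pics/ and viewed, about 8 in all and at most 12, crops included, and the job is handed in when it is done.

Besides the shell and the picture viewer there is one more tool, called after "Emit:" as name(argument=value, ...), one argument or row to a line, values as JSON. move_arm: Moves the arm, as the interface text tells. Its arguments: {"type":"object","properties":{"moves":{"type":"array","items":{"type":"array"}},"grip":{"type":"number"},"grip_force":{"type":"number"}},"required":["moves"]}

```bash
mkdir -p pics; ls
cat > h.py <<'E'
import numpy as np, cv2, pickle
from rig import env
from scipy.spatial.transform import Rotation as R
def snap(n, f):
    d=env.get_image(n); pickle.dump(d,open(f'pics/{f}.pkl','wb')); cv2.imwrite(f'pics/{f}.png',d['image'][:,:,::-1]); return d
def load(f): return pickle.load(open(f'pics/{f}.pkl','rb'))
def ray(d,u,v,fish=False):
    x=(u-d['cx'])/d['fx']; y=(v-d['cy'])/d['fy']
    if fish:
        r=np.hypot(x,y); s=np.sin(r)/max(r,1e-9); c=np.array([x*s,y*s,np.cos(r)])
    else: c=np.array([x,y,1.])
    M=R.from_rotvec(np.ravel(d['rvec'])).as_matrix(); return -M.T@np.ravel(d['tvec']), M.T@c
def atz(d,u,v,z,fish=False):
    o,r=ray(d,u,v,fish); return o+r*(z-o[2])/r[2]
def byrange(d,u,v):
    o,r=ray(d,u,v); return o+r*d['range_z'][int(v),int(u)]
def proj(d,P):
    return cv2.projectPoints(np.array(P,float).reshape(-1,1,3),np.ravel(d['rvec']),np.ravel(d['tvec']),np.array([[d['fx'],0,d['cx']],[0,d['fy'],d['cy']],[0,0,1.]]),None)[0].reshape(-1,2)
E
python3 - <<'E'
from h import *
for n in('top','scene'):
    d=snap(n,n+'0'); print(n,d['fx'],d['cx'],d['cy'],ray(d,320,240))
s=env.observe(); print(s)
E
```

```text
pics
top 471.6429448507333 324.79564744026663 240.85983927458696 (array([0.3240673 , 0.0127356 , 1.03669508]), array([ 0.17990261,  0.009146  , -0.98369615]))
scene 498.92414468629204 325.20620698173946 242.19831381846964 (array([ 1.123487  , -0.12727157,  1.11920638]), array([-0.53887232,  0.08579285, -0.83808383]))
{'time': 0.1, 'joints': array([-1.39131806e+00,  1.81477759e-01,  1.60789405e+00, -3.67976677e-05,
        1.35377113e+00, -2.06284510e-01]), 'qvel': array([-0.00084008,  0.00047394, -0.00223322,  0.00089205, -0.00108499,
        0.00064302]), 'effort': array([-3.01841010e-05, -4.45878017e+01, -3.52239919e+01, -3.79780813e-04,
        4.11241053e-03, -1.56243368e-05]), 'position': array([ 0.21627463, -0.53223446,  0.2184748 ]), 'ee_rot': array([-7.75312843e-04,  9.81454926e-01,  1.91691487e-01, -7.57354276e-06]), 'force': array([-0.0144401 ,  0.0716039 ,  0.19587683]), 'torque': array([-0.00673128,  0.06392837, -0.01828879]), 'finger_gap': 0.9971493572333744}
```

View pics/top0.png

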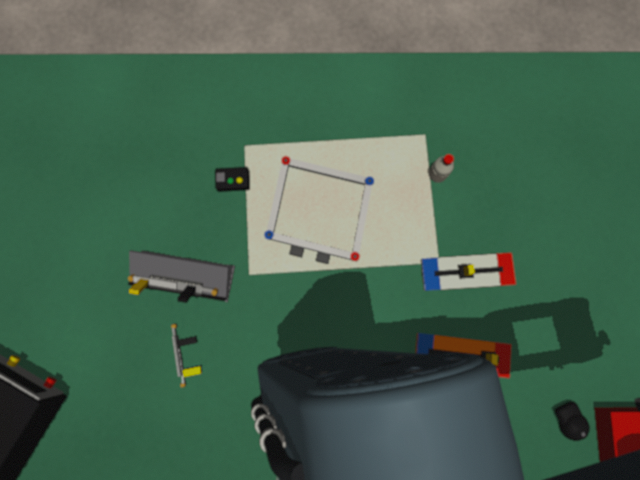

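View pics/scene0.png

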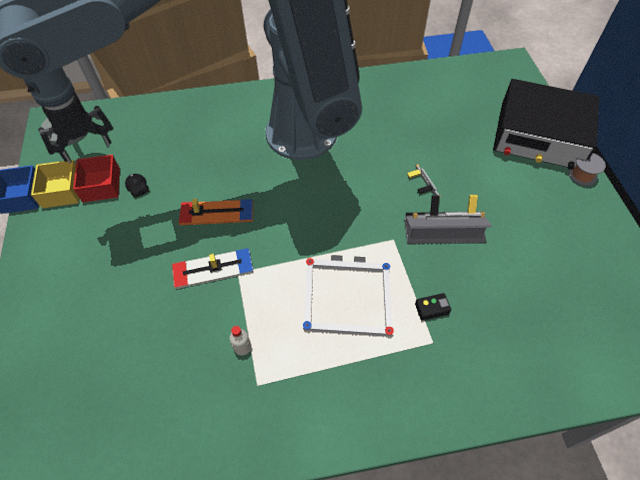

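Candidates in top0: large rule on the rest at (172,288) against a small look-alike loose on the bench at (182,355). White-board marker at (467,270) against the orange one at (487,355). By the description I want the rest rule and the white-board marker. Next is one enlarged crop with rough positions.

Run:
```python
from h import *
d=load('top0')
for n,u,v,z in [('bn',269,235,.019),('rn',355,257,.019),('rf',286,160,.019),('bf',369,181,.019),('mark',467,268,.058),('blk',187,293,.08),('yel',136,288,.08),('bottle',446,163,.1),('tester',232,178,.028)]:
    print(n,atz(d,u,v,z).round(4), byrange(d,u,v).round(4))
im=d['image'][:,:,::-1]
a=cv2.resize(im[240:310,115:245],None,fx=6,fy=6,interpolation=cv2.INTER_CUBIC)
cv2.imwrite('pics/c1.png',a)
o=env.observe(); print(R.from_quat(o['ee_rot'],scalar_first=True).as_matrix().round(3))
```

```text
bn [0.5218 0.1343 0.019 ] [0.5213 0.1339 0.022 ]
rn [ 0.4722 -0.054   0.019 ] [ 0.472  -0.0539  0.0206]
rf [0.6946 0.0987 0.019 ] [0.6943 0.0986 0.0197]
bf [ 0.6443 -0.0881  0.019 ] [ 0.6445 -0.0882  0.0185]
mark [ 0.4423 -0.2848  0.058 ] [ 0.4432 -0.2871  0.0506]
blk [0.3913 0.2907 0.08  ] [0.3919 0.293  0.072 ]
yel [0.4018 0.3944 0.08  ] [0.4016 0.3932 0.083 ]
bottle [ 0.6571 -0.2411  0.1   ] [ 0.6577 -0.2416  0.0982]
tester [0.6497 0.2177 0.028 ] [0.6502 0.218  0.0267]
[[ 0.927  0.376 -0.   ]
 [ 0.376 -0.927  0.002]
 [ 0.    -0.002 -1.   ]]
```

View pics/c1.png

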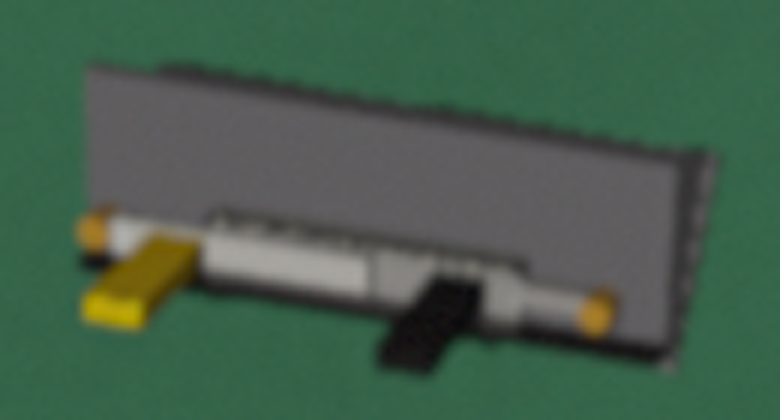

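The crop shows the large rule on the rest: black tab top at about (182,300), fixed nose (214.5,292), tongue nose (131,279), yellow tab on the left. I'll go over the frame first and look with the wrist camera on the way.

```bash
cat >> h.py <<'E'
def plan(p, yaw=None, maxd=.045):
    """rows to bring TCP to world p (m), tool-x heading yaw (deg); yaw first"""
    o=env.observe(); M=R.from_quat(o['ee_rot'],scalar_first=True).as_matrix()
    h=np.degrees(np.arctan2(M[1,0],M[0,0])); t=0
    if yaw is not None: t=-((yaw-h+180)%360-180)
    M2=M@R.from_euler('z',t,degrees=True).as_matrix()
    s=M2.T@(np.array(p)-o['position']); n=max(1,int(np.ceil(np.linalg.norm(s)/maxd)))
    ny=max(1,int(np.ceil(abs(t)/8)))
    print('at',o['position'].round(4),'head',h.round(2),'t',o['time'],'F',o['force'].round(2),'gap',o['finger_gap'].round(3),'| yaw',ny,'x',round(t/360/ny,4),'| shift',n,'x',(s/.5/n).round(4),'total mm',(s*1000).round(1))
E
python3 -c "
from h import *
plan([.5,-.02,.33],-7,.05)"
```

```text
Traceback (most recent call last):
  File "h.py", line 27, in plan
    print('at',o['position'].round(4),'head',h.round(2),'t',o['time'],'F',o['force'].round(2),'gap',o['finger_gap'].round(3),'| yaw',ny,'x',round(t/360/ny,4),'| shift',n,'x',(s/.5/n).round(4),'total mm',(s*1000).round(1))
                                                                                                    ^^^^^^^^^^^^^^^^^^^^^
AttributeError: 'float' object has no attribute 'round'
```

```bash
sed -i "s/o\['finger_gap'\].round(3)/round(o['finger_gap'],3)/" h.py
python3 -c "
from h import *
plan([.5,-.02,.33],None,.05)"
```

```text
at [ 0.2163 -0.5322  0.2185] head 22.1 t 0.1 F [-0.01  0.07  0.2 ] gap 0.997 | yaw 1 x 0.0 | shift 12 x [ 0.0759 -0.0613 -0.0185] total mm [ 455.6 -368.  -110.8]
```

Emit:
move_arm(
  moves=[
    [[0.076,-0.061,-0.0185],0],
    [[0.076,-0.061,-0.0185],0],
    [[0.076,-0.061,-0.0185],0],
    [[0.076,-0.061,-0.0185],0],
    [[0.076,-0.061,-0.0185],0],
    [[0.076,-0.061,-0.0185],0],
    [[0.076,-0.061,-0.0185],0],
    [[0.076,-0.061,-0.0185],0],
    [[0.076,-0.061,-0.0185],0],
    [[0.076,-0.061,-0.0185],0],
    [[0.076,-0.061,-0.0185],0],
    [[0.076,-0.061,-0.0185],0],
  ],
  grip=0,
)

```text
time: 1.3
position: [0.5016, -0.02, 0.3305]
ee_rot: [0.0, 0.981, 0.192, -0.0]
force: [0.8, -0.4, 1.0]
finger_gap: 1.003
```

Emit:
move_arm(
  moves=[
    [[0,0,0],0.02],
    [[0,0,0],0.02],
    [[0,0,0],0.02],
    [[0,0,0],0.02],
  ],
)

```text
time: 1.7
position: [0.5009, -0.0216, 0.3297]
ee_rot: [-0.0, 0.998, -0.061, -0.001]
force: [-0.2, 0.9, -0.6]
finger_gap: 1.002
```

```bash
python3 -c "
from h import *
d=snap('wrist','w1'); print(d['fx'],d['cx'],d['cy']); print(ray(d,d['cx'],d['cy'],True)); plan([.39,.29,.2],-7)
cv2.imwrite('pics/w1b.png',cv2.resize(d['image'][:,:,::-1],(800,600)))"
```

```text
371.64829954431775 323.53968334717615 235.84558242628088
(array([ 0.56751137, -0.03090685,  0.48498064]), array([-0.26586227,  0.03236631, -0.96346753]))
at [ 0.5009 -0.0218  0.3298] head -7.31 t 1.75 F [ 0.39 -0.51 -0.85] gap 0.999 | yaw 1 x -0.0009 | shift 8 x [-0.037  -0.074   0.0325] total mm [-147.9 -295.9  130. ]
```

View pics/w1b.png

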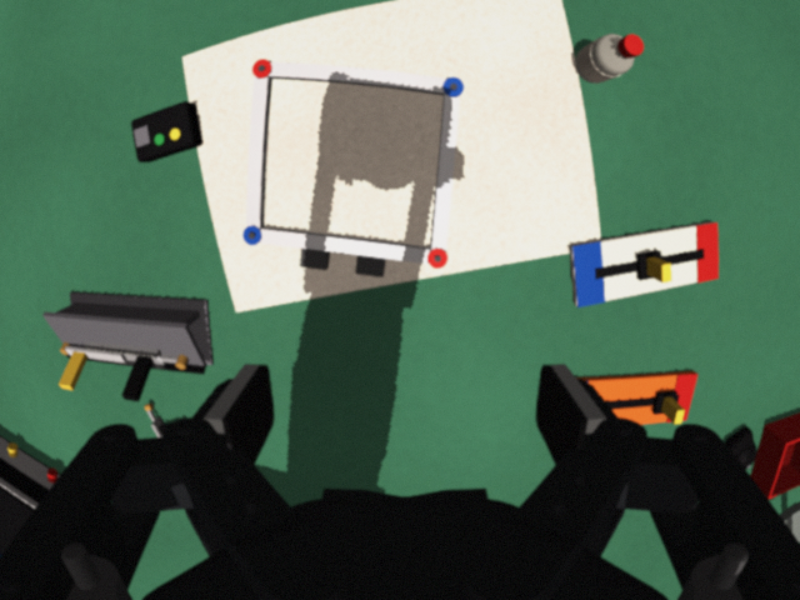

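The wrist view shows the frame clearly: red caps at (262,68) and (437,258), blue at (453,87) and (252,235), all in 800-px coordinates. I'll enlarge it to get the inner corners.

```bash
python3 -c "
from h import *
d=load('w1'); im=d['image'][:,:,::-1][44:212,186:376]
cv2.imwrite('pics/c2.png',cv2.resize(im,None,fx=3.5,fy=3.5,interpolation=cv2.INTER_CUBIC))"
```

```text
(no output)
```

View pics/c2.png

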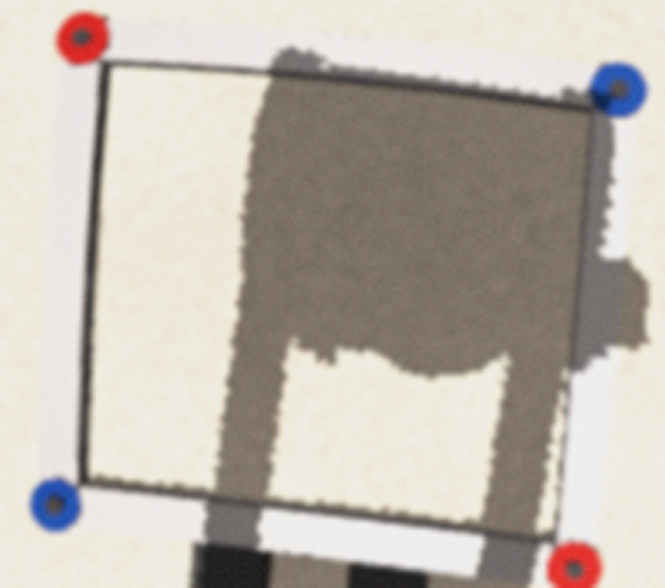

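```bash
cat > frame.py <<'E'
from h import *
from scipy.optimize import least_squares
def corners(p):
    x,y,t,s=p; o=np.array([x,y]); ex=np.array([np.cos(t),np.sin(t)]); ey=np.array([-ex[1],ex[0]])
    k=np.tan(s)
    f=lambda a,b:o+ex*a+ey*(b+k*a)
    return np.array([f(-.08,-.09),f(.08,.09),f(-.08,.09),f(.08,-.09)]) # rn rf bn bf
def fit(m): return least_squares(lambda p:(corners(p)-m).ravel()*1e3,[.58,.02,-.25,0])
E
python3 - <<'E'
from frame import *
d=load('w1')
c=[(556,541),(103,63),(80,486),(594,106)]
m=np.array([atz(d,186+u/3.5,44+v/3.5,.018,True)[:2] for u,v in c])
r=fit(m); C=corners(r.x); print(m.round(4)); print(C.round(4)); print('res mm',r.fun.round(1),np.degrees(r.x[2:]))
n=lambda a:np.linalg.norm(a)
print('red',n(C[0]-C[1]),'blue',n(C[2]-C[3]), 'meas',n(m[0]-m[1]),n(m[2]-m[3]))
d=load('top0'); print(proj(d,[[*q,.018] for q in C]).round(1))
# rule on rest
print('noses',[atz(d,u,v,z).round(4) for u,v,z in [(214.5,291.7,.045),(130.8,278.7,.045)]])
print('black top',atz(d,182.5,300,.085),'yel top',atz(d,134,292,.085))
for u,v in[(183,299),(133,291),(214,292),(131,279),(160,265),(200,270),(190,285)]: print(u,v,byrange(d,u,v).round(4))
print('white',[atz(load('w1'),u*.8,v*.8,z,True).round(4) for u,v,z in[(182,362,.045),(66,350,.045),(131,395,.085),(67,385,.085)]])
E
```

```text
[[ 0.4843 -0.0482]
 [ 0.6828  0.0933]
 [ 0.5279  0.1244]
 [ 0.6397 -0.0799]]
[[ 0.4833 -0.049 ]
 [ 0.684   0.0938]
 [ 0.5271  0.1257]
 [ 0.6403 -0.0808]]
res mm [-1.  -0.8  1.2  0.5 -0.9  1.2  0.6 -1. ] [-14.0634862    2.57660796]
red 0.24625977717261358 blue 0.23549905532441465 meas 0.2437378658235231 0.2328683223450558
[[352.6 252. ]
 [288.2 164.6]
 [273.  232.7]
 [365.8 182.9]]
noses [array([0.3962, 0.2433, 0.045 ]), array([0.4243, 0.4206, 0.045 ])]
black top [0.37701044 0.29757186 0.085     ] yel top [0.39342213 0.39588381 0.085     ]
183 299 [0.3789 0.2961 0.087 ]
133 291 [0.395  0.3959 0.0903]
214 292 [0.3957 0.2445 0.0444]
131 279 [0.4235 0.4195 0.0465]
160 265 [0.452  0.3577 0.0537]
200 270 [0.4407 0.2725 0.0568]
190 285 [0.4105 0.2952 0.0454]
white [array([0.3987, 0.2414, 0.045 ]), array([0.4262, 0.4168, 0.045 ]), array([0.3795, 0.2976, 0.085 ]), array([0.3953, 0.395 , 0.085 ])]
```

The frame fit gives red about 246 and blue about 235, so red is longer; the rule will confirm it. The tongue is already about 13 mm out. Next I grip the black tab by its end faces, with the jaws along the rule.

```bash
python3 -c "
from h import *
plan([.384,.2957,.137],-9,.047)"
```

```text
at [ 0.5009 -0.0218  0.3298] head -7.31 t 1.75 F [ 0.39 -0.51 -0.85] gap 0.999 | yaw 1 x 0.0047 | shift 9 x [-0.0367 -0.0656  0.0429] total mm [-164.9 -295.3  193. ]
```

Emit:
move_arm(
  moves=[
    [[0,0,0],0.0047],
    [[-0.0367,-0.0656,0.043],0],
    [[-0.0367,-0.0656,0.043],0],
    [[-0.0367,-0.0656,0.043],0],
    [[-0.0367,-0.0656,0.043],0],
    [[-0.0367,-0.0656,0.043],0],
    [[-0.0367,-0.0656,0.043],0],
    [[-0.0367,-0.0656,0.043],0],
    [[-0.0367,-0.0656,0.043],0],
    [[-0.0367,-0.0656,0.043],0],
    [[0,0,0],0],
    [[0,0,0],0],
  ],
)

```text
time: 2.95
position: [0.38, 0.2943, 0.1362]
ee_rot: [0.001, 0.997, -0.071, -0.001]
force: [1.0, -0.1, 0.2]
finger_gap: 0.997
```

```bash
python3 -c "
from h import *
d=snap('wrist','w2'); plan([.384,.2957,.077],-9,.03)
cv2.imwrite('pics/w2b.png',cv2.resize(d['image'][:,:,::-1],(800,600)))"
```

```text
at [0.3811 0.294  0.137 ] head -8.28 t 3.0 F [ 0.81  0.49 -0.74] gap 1.003 | yaw 1 x 0.002 | shift 3 x [ 0.0017 -0.0015  0.04  ] total mm [ 2.6 -2.2 60. ]
```

View pics/w2b.png

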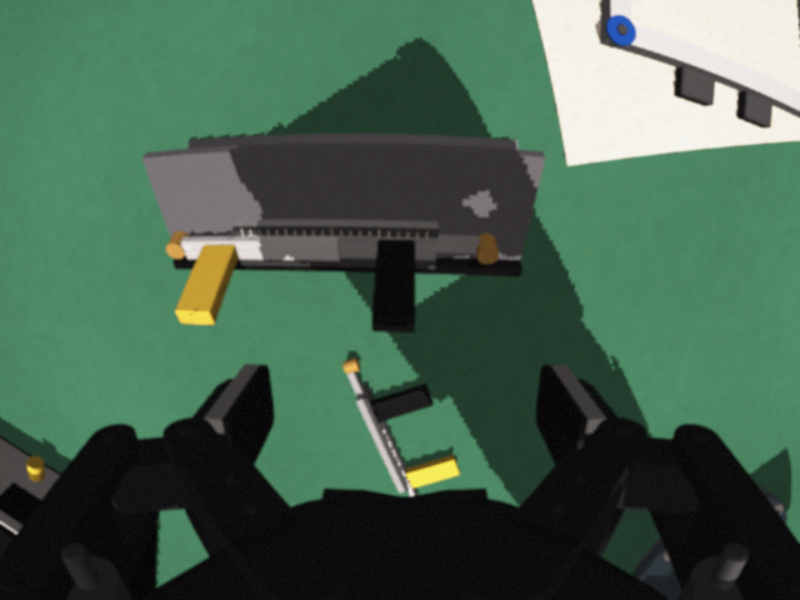

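The large rule fills the view: black tab top at (394,322), noses at (177,245) and (487,248), orientation well aligned. I'll refine the grasp point from this.

```bash
python3 -c "
from h import *
d=load('w2')
for u,v,z in[(394,324,.0925),(197,318,.0925),(487,248,.046),(177,245,.046),(394,243,.05)]: print(atz(d,u*.8,v*.8,z,True).round(4))
"
```

```text
[0.3788 0.2981 0.0925]
[0.3945 0.3924 0.0925]
[0.3985 0.2453 0.046 ]
[0.4274 0.4195 0.046 ]
[0.4087 0.2945 0.05  ]
```

```bash
python3 -c "
from h import *
plan([.387,.2965,.077],-9.4,.02)"
```

```text
at [0.3811 0.294  0.137 ] head -8.28 t 3.0 F [ 0.81  0.49 -0.74] gap 1.003 | yaw 1 x 0.0031 | shift 4 x [ 0.0027 -0.0017  0.03  ] total mm [ 5.4 -3.5 60. ]
```

Emit:
move_arm(
  moves=[
    [[0,0,0],0.003],
    [[0.0027,-0.0017,0.03],0],
    [[0.0027,-0.0017,0.03],0],
    [[0.0027,-0.0017,0.03],0],
    [[0.0027,-0.0017,0.03],0],
    [[0,0,0],0],
  ],
)

```text
time: 3.6
position: [0.3866, 0.2951, 0.0758]
ee_rot: [0.001, 0.996, -0.084, -0.001]
force: [-0.1, 0.4, 0.6]
finger_gap: 1.0
```

Emit:
move_arm(
  moves=[
    [[0,0,0],0],
    [[0,0,0],0],
    [[0,0,0],0],
    [[0,0,0],0],
    [[0,0,0],0],
    [[0,0,0],0],
    [[0,0,0],0],
    [[0,0,0],0],
  ],
  grip=1,
  grip_force=30,
)

```text
time: 4.4
position: [0.3872, 0.297, 0.0775]
ee_rot: [-0.0, 0.997, -0.082, 0.001]
force: [-1.2, 0.1, 5.6]
finger_gap: 0.001
```

The gap reads 0, so the jaws shut without the tab. I'll look.

```bash
python3 -c "
from h import *
d=snap('wrist','w3'); print(env.observe()['finger_gap'])
cv2.imwrite('pics/w3b.png',cv2.resize(d['image'][160:420,120:520,::-1],(800,520),interpolation=cv2.INTER_CUBIC))"
```

```text
0.0009290965343700286
```

View pics/w3b.png

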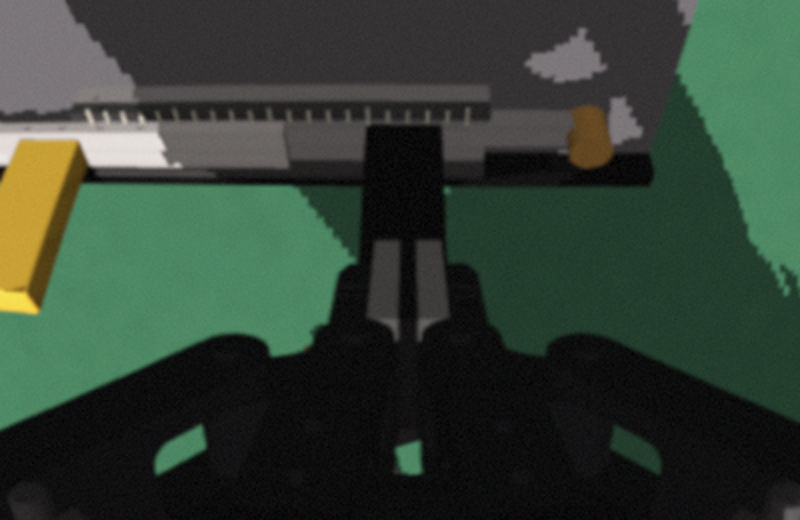

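```bash
python3 -c "
from h import *
d=load('w3')
def w(u,v):
    U,V=120+u/2,160+v/2; o,r=ray(d,U,V,True); M=R.from_rotvec(np.ravel(d['rvec'])).as_matrix(); f=(M@r)[2]; z=d['range_z'][int(V),int(U)]
    return (o+r*z/f).round(4)
for u,v in[(590,115),(590,135),(405,145),(405,170),(405,200),(405,230),(385,250),(385,290),(430,250),(430,290),(408,280),(408,300),(345,300),(25,300),(50,160)]: print(u,v,w(u,v))
"
```

```text
590 115 [0.4028 0.2431 0.0408]
590 135 [0.3992 0.2451 0.0475]
405 145 [0.4051 0.2933 0.0498]
405 170 [0.4008 0.294  0.0574]
405 200 [0.3955 0.2949 0.0644]
405 230 [0.3913 0.2956 0.0734]
385 250 [0.3981 0.2983 0.1   ]
385 290 [0.3975 0.2979 0.1165]
430 250 [0.3966 0.2897 0.0997]
430 290 [0.3964 0.2902 0.1168]
408 280 [0.3969 0.294  0.1125]
408 300 [0.3972 0.2939 0.121 ]
345 300 [0.3954 0.3056 0.1139]
25 300 [0.3923 0.388  0.0879]
50 160 [0.4184 0.388  0.0557]
```

```bash
python3 -c "
from h import *
def cloud(f):
    d=load(f); V,U=np.mgrid[0:480,0:640]; x=(U-d['cx'])/d['fx'];y=(V-d['cy'])/d['fy'];r=np.hypot(x,y)+1e-9
    z=d['range_z']; P=np.stack([x/r*np.tan(r)*z,y/r*np.tan(r)*z,z],-1); M=R.from_rotvec(np.ravel(d['rvec'])).as_matrix(); return (P-np.ravel(d['tvec']))@M
c=cloud('w3')
for v in range(266,330,4): print(v,c[v,[305,312,321,324,332,337]].round(3)[:,[0,2]].tolist())
c=cloud('w2')
for v in range(285,350,5): print(v,c[v,[180,195,205,210]].round(3).tolist())
"
```

```text
266 [[0.395, 0.068], [0.395, 0.068], [0.394, 0.069], [0.393, 0.067], [0.393, 0.068], [0.393, 0.068]]
270 [[0.394, 0.07], [0.393, 0.07], [0.393, 0.071], [0.392, 0.07], [0.392, 0.07], [0.392, 0.071]]
274 [[0.393, 0.072], [0.392, 0.072], [0.391, 0.072], [0.391, 0.072], [0.391, 0.072], [0.39, 0.072]]
278 [[0.391, 0.074], [0.391, 0.074], [0.391, 0.075], [0.39, 0.073], [0.389, 0.074], [0.389, 0.075]]
282 [[0.39, 0.076], [0.398, 0.097], [0.398, 0.097], [0.397, 0.096], [0.397, 0.097], [0.397, 0.097]]
286 [[0.389, 0.077], [0.398, 0.101], [0.398, 0.101], [0.397, 0.1], [0.397, 0.102], [0.397, 0.101]]
290 [[0.388, 0.08], [0.398, 0.104], [0.398, 0.105], [0.397, 0.104], [0.397, 0.105], [0.396, 0.104]]
294 [[0.394, 0.097], [0.398, 0.108], [0.397, 0.107], [0.398, 0.109], [0.397, 0.108], [0.397, 0.108]]
298 [[0.398, 0.111], [0.398, 0.111], [0.397, 0.111], [0.397, 0.111], [0.397, 0.111], [0.396, 0.11]]
302 [[0.398, 0.114], [0.398, 0.115], [0.398, 0.115], [0.397, 0.115], [0.397, 0.115], [0.396, 0.115]]
306 [[0.398, 0.118], [0.398, 0.118], [0.398, 0.118], [0.398, 0.119], [0.397, 0.118], [0.397, 0.119]]

[... 1037 characters left out ...]
 0.175], [0.391, 0.335, 0.171]]
315 [[0.397, 0.34, 0.186], [0.397, 0.334, 0.186], [0.392, 0.334, 0.177], [0.389, 0.335, 0.172]]
320 [[0.397, 0.338, 0.19], [0.395, 0.334, 0.187], [0.39, 0.335, 0.178], [0.387, 0.335, 0.172]]
325 [[0.398, 0.336, 0.195], [0.394, 0.334, 0.188], [0.389, 0.335, 0.178], [0.385, 0.336, 0.172]]
330 [[0.397, 0.335, 0.197], [0.392, 0.335, 0.188], [0.387, 0.336, 0.179], [0.383, 0.336, 0.173]]
335 [[0.397, 0.334, 0.2], [0.391, 0.335, 0.189], [0.385, 0.335, 0.18], [0.382, 0.336, 0.174]]
340 [[0.395, 0.335, 0.2], [0.389, 0.335, 0.189], [0.384, 0.336, 0.181], [0.38, 0.336, 0.175]]
345 [[0.393, 0.336, 0.199], [0.388, 0.335, 0.191], [0.381, 0.337, 0.18], [0.379, 0.337, 0.176]]
```

The depth data shows the fingertips ending about 19 mm behind the reported TCP when shut (z 0.096 against 0.0775). That is the opposite of the stated 17 mm ahead, so the jaws closed on top of the tab. The true grasp point is therefore about 37 mm above the reported TCP. I'll open, go down 36 mm more while watching the force, and regrip.

Emit:
move_arm(
  moves=[
    [[0,0,-0.01],0],
    [[0,0,0],0],
    [[0,0,0],0],
    [[0,0,0],0],
    [[0,0,0],0],
    [[0,0,0],0],
  ],
  grip=0,
)

```text
time: 5.05
position: [0.3865, 0.2965, 0.0816]
ee_rot: [0.0, 0.997, -0.083, -0.0]
force: [1.4, 0.2, -0.0]
finger_gap: 0.993
```

Emit:
move_arm(
  moves=[
    [[-0.002,0,0.02],0],
    [[-0.002,0,0.02],0],
    [[-0.002,0,0.02],0],
    [[0,0,0.02],0],
    [[0,0,0],0],
  ],
)

```text
time: 5.55
position: [0.3822, 0.2963, 0.0397]
ee_rot: [0.001, 0.997, -0.083, -0.002]
force: [-0.5, -0.3, -0.5]
finger_gap: 1.0
```

Emit:
move_arm(
  moves=[
    [[0,0,0],0],
    [[0,0,0],0],
    [[0,0,0],0],
    [[0,0,0],0],
    [[0,0,0],0],
    [[0,0,0],0],
    [[0,0,0],0],
  ],
  grip=1,
  grip_force=30,
)

```text
time: 6.25
position: [0.3841, 0.2973, 0.0423]
ee_rot: [-0.0, 0.997, -0.083, 0.0]
force: [-1.0, -0.7, 5.3]
finger_gap: 0.225
```

Gripped: 0.225 is about 19 mm, so it is the tab. Lifting, then turning toward the red diagonal.

Emit:
move_arm(
  moves=[
    [[-0.01,0,-0.01],0],
    [[0,0,-0.03],0],
    [[0,0,-0.06],0],
    [[0,0,-0.06],0],
    [[0,0,0],0],
    [[0,0,0],0],
  ],
)

```text
time: 6.85
position: [0.3784, 0.2977, 0.1214]
ee_rot: [0.0, 0.997, -0.082, -0.0]
force: [-1.3, 0.7, -4.5]
finger_gap: 0.228
```

```bash
python3 -c "
from h import *
plan([.532,.0175,.11],-54.6,.045)"
```

```text
at [0.3784 0.2977 0.1214] head -9.46 t 6.85 F [-1.29  0.68 -4.45] gap 0.228 | yaw 6 x 0.0209 | shift 8 x [0.0793 0.0093 0.0029] total mm [317.4  37.1  11.4]
```

Emit:
move_arm(
  moves=[
    [[0,0,0],0.0209],
    [[0,0,0],0.0209],
    [[0,0,0],0.0209],
    [[0,0,0],0.0209],
    [[0,0,0],0.0209],
    [[0,0,0],0.0209],
  ],
)

```text
time: 7.45
position: [0.3769, 0.297, 0.1192]
ee_rot: [0.002, 0.887, -0.461, -0.002]
force: [0.4, -0.2, -2.6]
finger_gap: 0.224
```

Emit:
move_arm(
  moves=[
    [[0.0793,0.0093,0.0],0],
    [[0.0793,0.0093,0.0],0],
    [[0.0793,0.0093,0.0],0],
    [[0.0793,0.0093,0.0],0],
    [[0.0793,0.0093,0.0],0],
    [[0.0793,0.0093,0.0],0],
    [[0.0793,0.0093,0.0],0],
    [[0.0793,0.0093,0.0],0],
    [[0,0,0],0],
    [[0,0,0],0],
  ],
)

```text
time: 8.45
position: [0.5306, 0.0172, 0.1193]
ee_rot: [0.001, 0.888, -0.46, -0.002]
force: [0.1, 0.5, -4.3]
finger_gap: 0.229
```

```bash
python3 -c "
from h import *
d=snap('wrist','w4'); plan([.532,.0175,.05],-54.6,.02)
cv2.imwrite('pics/w4b.png',cv2.resize(d['image'][:,:,::-1],(800,600)))"
```

```text
at [0.5302 0.0181 0.1195] head -54.66 t 8.5 F [ 0.01  0.75 -4.03] gap 0.231 | yaw 1 x -0.0002 | shift 4 x [ 0.0009 -0.0007  0.0348] total mm [ 1.8 -1.3 69.5]
```

View pics/w4b.png

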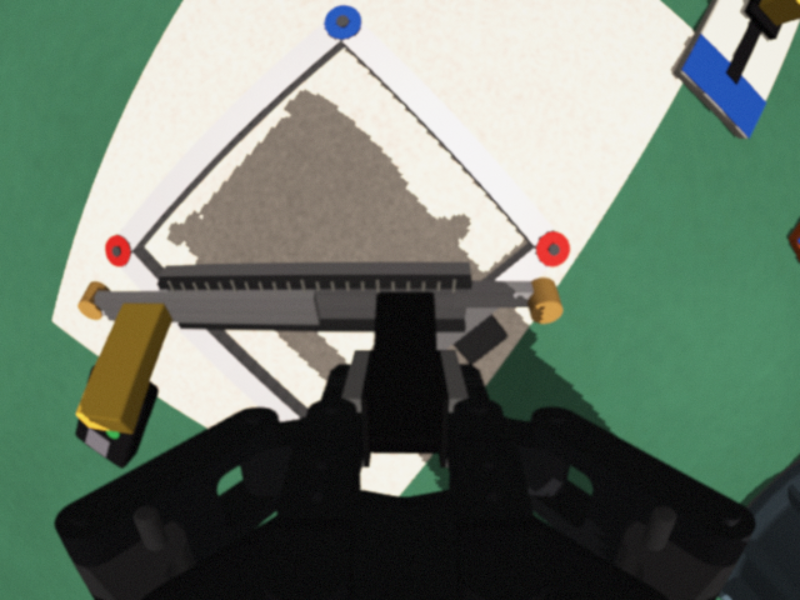

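The rule is held level and still tilted over the frame; noses at (95,300) and (545,300), red inner corners at (135,250) and (530,245). I'll use the depth to check where it would land.

```bash
cat >> h.py <<'E'
def cloud(f):
    d=load(f); V,U=np.mgrid[0:480,0:640]; x=(U-d['cx'])/d['fx'];y=(V-d['cy'])/d['fy'];r=np.hypot(x,y)+1e-9
    z=d['range_z']; P=np.stack([x/r*np.tan(r)*z,y/r*np.tan(r)*z,z],-1); M=R.from_rotvec(np.ravel(d['rvec'])).as_matrix(); return (P-np.ravel(d['tvec']))@M
E
python3 -c "
from h import *
c=cloud('w4')
for n,u,v in[('fixnose',545,300),('tnose',95,300),('bodyR',440,300),('bodyL',220,305),('rail edge top',440,267),('rail L',200,270),('front R',440,324),('front L',220,326),('tab',405,320),('tab',405,430)]: print(n,c[int(v*.8),int(u*.8)].round(4))
d=load('w4'); print([atz(d,u*.8,v*.8,.018,True).round(4) for u,v in[(530,244),(136,249),(342,43)]])
"
```

```text
fixnose [ 0.5039 -0.0318  0.1244]
tnose [0.6442 0.0678 0.1237]
bodyR [ 0.5324 -0.0093  0.1175]
bodyL [0.5964 0.0358 0.1243]
rail edge top [ 0.5404 -0.0196  0.1216]
rail L [0.6098 0.0301 0.1219]
front R [ 0.5264 -0.0015  0.1148]
front L [0.5943 0.0477 0.1149]
tab [5.409e-01 2.000e-04 1.311e-01]
tab [0.529  0.0172 0.1645]
[array([ 0.4861, -0.047 ,  0.018 ]), array([0.6825, 0.0919, 0.018 ]), array([ 0.638 , -0.0782,  0.018 ])]
```

Emit:
move_arm(
  moves=[
    [[-0.004,0,0.04],0],
    [[-0.004,0,0.04],0],
    [[0,0,0.04],0],
    [[0,0,0.04],0],
    [[0,0,0.03],0],
    [[0,0,0.01],0],
    [[0,0,0.005],0],
    [[0,0,0],0],
  ],
)

```text
time: 9.3
position: [0.5297, 0.0215, 0.0194]
ee_rot: [0.0, 0.889, -0.458, -0.0]
force: [-0.4, -0.1, -3.1]
finger_gap: 0.225
```

Emit:
move_arm(
  moves=[
    [[0,0,0.004],0],
    [[0,0,0.004],0],
    [[0,0,0],0],
  ],
)

```text
time: 9.6
position: [0.53, 0.0209, 0.0155]
ee_rot: [-0.0, 0.889, -0.459, 0.0]
force: [0.5, -0.8, -4.3]
finger_gap: 0.224
```

Emit:
move_arm(
  moves=[
    [[0,0,0.005],0],
    [[0,0,0],0],
  ],
)

```text
time: 9.8
position: [0.5303, 0.0208, 0.0141]
ee_rot: [0.0, 0.889, -0.459, 0.0]
force: [-4.9, 0.8, 9.2]
finger_gap: 0.23
```

Emit:
move_arm(
  moves=[
    [[0,0,0],0],
    [[0,0,0],0],
    [[0,0,0],0],
    [[0,0,0],0],
    [[0,0,0],0],
    [[0,0,-0.05],0],
    [[0,0,-0.1],0],
    [[-0.04,0,-0.05],0],
    [[0,0,0],0],
    [[0,0,0],0],
  ],
  grip=0,
)

```text
time: 10.8
position: [0.5185, 0.0374, 0.1131]
ee_rot: [-0.0, 0.889, -0.458, 0.001]
force: [-0.7, -0.3, -0.3]
finger_gap: 0.996
```

```bash
python3 -c "
from h import *
d=snap('wrist','w5'); print(env.observe()['position'])
cv2.imwrite('pics/w5b.png',cv2.resize(d['image'][:,:,::-1],(800,600)))"
```

```text
[0.51785379 0.0372926  0.1120858 ]
```

View pics/w5b.png

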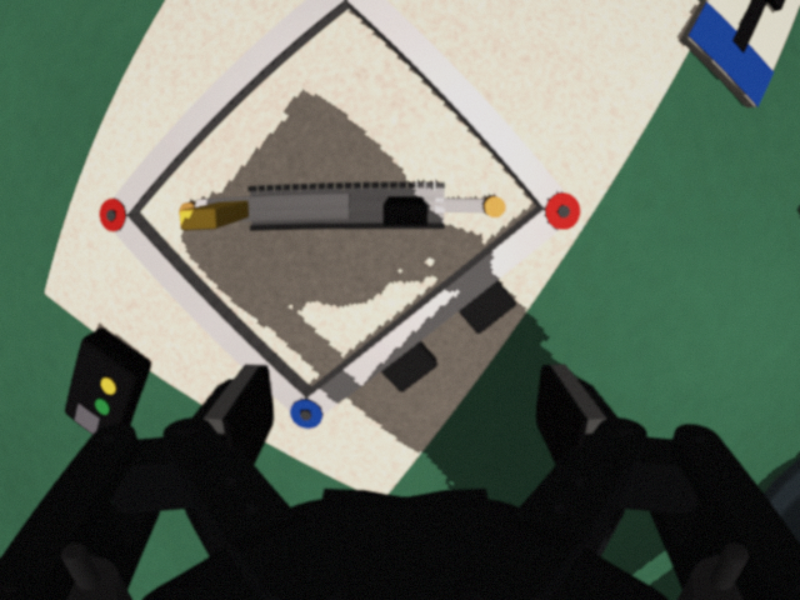

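The rule lies flat along the red diagonal: fixed nose (493,206), tongue nose near (185,210), red corners (540,208) and (132,213). I have viewed 9 pictures, so from here I measure by code.

```bash
cat >> h.py <<'E'
def tabs(f):
    c=cloud(f); im=load(f)['image'].astype(int)
    m=(c[...,2]>.052)&(c[...,2]<.068)&(np.hypot(c[...,0]-.584,c[...,1]-.022)<.14)
    P=c[m];I=im[m]; y=(I[:,0]-I[:,2]>50); out=[]
    for n,s in(('black',~y),('yellow',y)):
        q=P[s]
        if len(q)<5: print(n,'none'); continue
        (cx,cy),(w,h),a=cv2.minAreaRect((q[:,:2]*1e3).astype(np.float32)); print(n,len(q),'ctr',round(cx/1e3,4),round(cy/1e3,4),'size',round(w,1),round(h,1),'ang',round(a,1),'z',np.median(q[:,2]).round(4))
def px(f,L):
    d=load(f)
    return np.array([atz(d,u*.8,v*.8,z,True) for u,v,z in L])
E
python3 - <<'E'
from frame import *
tabs('w5')
p=px('w5',[(540,208,.018),(132,213,.018),(308,392,.018),(348,3,.018),(493,206,.012),(188,207,.012)])
print(p.round(4)); r=fit(p[:4,:2]); print(corners(r.x).round(4),r.fun.round(1),np.degrees(r.x[2:]))
p=px('w5',[(540,208,.0),(132,213,.0),(308,392,.0),(348,3,.0)]);r=fit(p[:4,:2]);print('z0',corners(r.x).round(4),r.fun.round(1),np.degrees(r.x[2:]))
E
```

```text
black 790 ctr 0.5855 0.0257 size 117.4 10.3 ang 35.4 z 0.0624
yellow 512 ctr 0.6263 0.0542 size 20.7 9.9 ang 35.6 z 0.0621
[[ 0.4847 -0.0463  0.018 ]
 [ 0.6819  0.0917  0.018 ]
 [ 0.5293  0.1223  0.018 ]
 [ 0.6369 -0.0782  0.018 ]
 [ 0.5056 -0.0313  0.012 ]
 [ 0.6519  0.0695  0.012 ]]
[[ 0.4818 -0.0484]
 [ 0.6846  0.0932]
 [ 0.5277  0.1257]
 [ 0.6387 -0.0808]] [-2.9 -2.1  2.7  1.5 -1.6  3.3  1.9 -2.7] [-14.75246575   3.07595765]
z0 [[ 0.4834 -0.0457]
 [ 0.6869  0.0964]
 [ 0.5297  0.1282]
 [ 0.6405 -0.0775]] [ 3.8  2.6 -4.  -3.3  2.4 -4.2 -2.1  4.9] [-14.93208998   3.48270956]
```

```bash
python3 -c "
from h import *
plan([.5463,-.0022,.06],-54.6,.04); plan([.5463,-.0022,.012],-54.6,.04)"
```

```text
at [0.5179 0.0373 0.1121] head -54.59 t 10.85 F [-1.41  1.    0.06] gap 1.004 | yaw 1 x 0.0 | shift 2 x [ 0.0487 -0.0003  0.0521] total mm [48.7 -0.3 52.1]
at [0.5179 0.0373 0.1121] head -54.59 t 10.85 F [-1.41  1.    0.06] gap 1.004 | yaw 1 x 0.0 | shift 3 x [ 0.0325 -0.0002  0.0667] total mm [ 48.7  -0.4 100.1]
```

Emit:
move_arm(
  moves=[
    [[0.0487,0,0.05],0],
    [[0.0487,0,0.05],0],
    [[0,0,0.05],0],
    [[0,0,0.05],0],
    [[0,0,0],0],
  ],
)

```text
time: 11.35
position: [0.542, -0.0021, 0.0075]
ee_rot: [0.001, 0.888, -0.459, -0.005]
force: [-0.8, 0.1, -0.8]
finger_gap: 0.998
```

Emit:
move_arm(
  moves=[
    [[0,0,0],0],
    [[0,0,0],0],
    [[0,0,0],0],
    [[0,0,0],0],
    [[0,0,0],0],
    [[0,0,0],0],
    [[0,0,0],0],
  ],
  grip=1,
  grip_force=20,
)

```text
time: 12.05
position: [0.5472, -0.0025, 0.0138]
ee_rot: [-0.0, 0.889, -0.459, 0.001]
force: [-2.5, -0.3, 7.0]
finger_gap: 0.228
```

Emit:
move_arm(
  moves=[
    [[0,0.006,0],0],
    [[0,0.008,0],0],
    [[0,0.008,0],0],
    [[0,0.006,0],0],
    [[0,0.004,0],0],
    [[0,0,0],0],
  ],
)

```text
time: 12.65
position: [0.5346, -0.0121, 0.0139]
ee_rot: [-0.0, 0.889, -0.459, 0.001]
force: [3.1, 2.4, 5.2]
finger_gap: 0.23
```

Emit:
move_arm(
  moves=[
    [[0,0.002,0],0],
    [[0,0.002,0],0],
    [[0,0,0],0],
  ],
)

```text
time: 12.95
position: [0.5332, -0.0131, 0.0139]
ee_rot: [-0.001, 0.889, -0.459, 0.002]
force: [2.9, 1.2, 5.3]
finger_gap: 0.23
```

Emit:
move_arm(
  moves=[
    [[0,0.002,0],0],
    [[0,0.002,0],0],
    [[0,0,0],0],
  ],
)

```text
time: 13.25
position: [0.5324, -0.0141, 0.014]
ee_rot: [-0.001, 0.888, -0.459, 0.002]
force: [5.7, 2.3, 2.7]
finger_gap: 0.228
```

Emit:
move_arm(
  moves=[
    [[0,0.002,0],0],
    [[0,0.002,0],0],
    [[0,0,0],0],
    [[0,0,0],0],
  ],
)

```text
time: 13.65
position: [0.5322, -0.0145, 0.0143]
ee_rot: [-0.002, 0.888, -0.459, 0.003]
force: [10.4, 7.7, 1.5]
finger_gap: 0.235
```

```bash
python3 -c "
from h import *
d=snap('wrist','w6'); plan([.53,-.015,.012],-54.6,.04)
cv2.imwrite('pics/w6b.png',cv2.resize(d['image'][60:330,60:460,::-1],(800,540),interpolation=cv2.INTER_CUBIC))"
```

```text
at [ 0.5322 -0.0145  0.0143] head -54.66 t 13.7 F [10.1   7.1   1.21] gap 0.233 | yaw 1 x -0.0002 | shift 1 x [-0.0017  0.0042  0.0045] total mm [-0.9  2.1  2.3]
```

View pics/w6b.png

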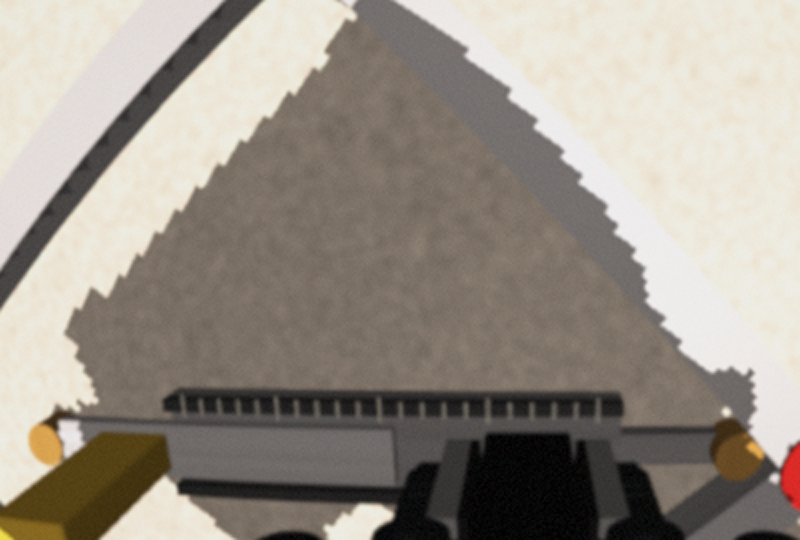

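The fixed nose sits in the red_near corner against both walls (crop ~ (738,450)). The reaction is 12.5 N straight along the diagonal with no lateral part, so it is home. I'll relax, release and go to the yellow tab.

Emit:
move_arm(
  moves=[
    [[0,-0.003,0],0],
    [[0,0,0],0],
  ],
)

```text
time: 13.9
position: [0.5323, -0.0142, 0.014]
ee_rot: [-0.001, 0.889, -0.459, 0.002]
force: [6.2, 4.5, 3.3]
finger_gap: 0.232
```

Emit:
move_arm(
  moves=[
    [[0,0,0],0],
    [[0,0,0],0],
    [[0,0,0],0],
    [[0,0,0],0],
    [[0,0,0],0],
    [[0,0,-0.04],0],
    [[0,0,-0.06],0],
    [[0,0,0],0],
  ],
  grip=0,
)

```text
time: 14.7
position: [0.5326, -0.015, 0.0664]
ee_rot: [-0.001, 0.889, -0.459, 0.003]
force: [1.4, 0.5, 0.5]
finger_gap: 0.998
```

```bash
python3 -c "
from h import *
d=snap('wrist','w7'); tabs('w7'); plan([.6113,.0417,.062],-54.6,.04)"
```

```text
black 1288 ctr 0.5712 0.0142 size 118.2 11.1 ang 35.4 z 0.0621
yellow 741 ctr 0.6119 0.0426 size 21.1 10.3 ang 34.9 z 0.0618
at [ 0.5315 -0.0148  0.0647] head -54.61 t 14.75 F [-0.44 -0.36  0.09] gap 0.995 | yaw 1 x -0.0 | shift 3 x [ 0.0001 -0.0652  0.002 ] total mm [  0.2 -97.7   3. ]
```

Emit:
move_arm(
  moves=[
    [[0,-0.0653,0],0],
    [[0,-0.0653,0],0],
    [[0,-0.0653,0],0],
    [[0,0,0.05],0],
    [[0,0,0.05],0],
    [[0,0,0],0],
  ],
)

```text
time: 15.35
position: [0.6054, 0.0431, 0.0078]
ee_rot: [0.002, 0.889, -0.459, -0.004]
force: [-1.6, 0.6, -1.6]
finger_gap: 0.998
```

Emit:
move_arm(
  moves=[
    [[0,0,0],0],
    [[0,0,0],0],
    [[0,0,0],0],
    [[0,0,0],0],
    [[0,0,0],0],
    [[0,0,0],0],
    [[0,0,0],0],
  ],
  grip=1,
  grip_force=20,
)

```text
time: 16.05
position: [0.6105, 0.0423, 0.0139]
ee_rot: [-0.0, 0.889, -0.459, 0.001]
force: [-0.8, -0.3, 6.0]
finger_gap: 0.229
```

Emit:
move_arm(
  moves=[
    [[0,-0.01,0],0],
    [[0,-0.016,0],0],
    [[0,-0.02,0],0],
    [[0,-0.02,0],0],
    [[0,-0.016,0],0],
    [[0,-0.006,0],0],
    [[0,0,0],0],
    [[0,0,0],0],
  ],
)

```text
time: 16.85
position: [0.6465, 0.0679, 0.0137]
ee_rot: [-0.0, 0.889, -0.459, 0.001]
force: [1.4, 0.1, 5.8]
finger_gap: 0.227
```

Emit:
move_arm(
  moves=[
    [[0,-0.004,0],0],
    [[0,-0.004,0],0],
    [[0,-0.003,0],0],
    [[0,0,0],0],
  ],
)

```text
time: 17.25
position: [0.6508, 0.071, 0.0137]
ee_rot: [-0.0, 0.889, -0.459, 0.001]
force: [1.3, -0.5, 5.9]
finger_gap: 0.228
```

Emit:
move_arm(
  moves=[
    [[0,-0.002,0],0],
    [[0,-0.002,0],0],
    [[0,0,0],0],
  ],
)

```text
time: 17.55
position: [0.6524, 0.0721, 0.0136]
ee_rot: [-0.0, 0.889, -0.459, 0.001]
force: [0.2, -0.6, 4.9]
finger_gap: 0.228
```

Emit:
move_arm(
  moves=[
    [[0,-0.002,0],0],
    [[0,-0.002,0],0],
    [[0,0,0],0],
  ],
)

```text
time: 17.85
position: [0.654, 0.0732, 0.0136]
ee_rot: [-0.0, 0.889, -0.459, 0.001]
force: [0.7, -1.1, 5.7]
finger_gap: 0.23
```

Emit:
move_arm(
  moves=[
    [[0,-0.002,0],0],
    [[0,-0.002,0],0],
    [[0,0,0],0],
  ],
)

```text
time: 18.15
position: [0.6544, 0.0737, 0.0134]
ee_rot: [0.001, 0.889, -0.459, -0.0]
force: [-3.8, -2.9, 8.2]
finger_gap: 0.228
```

Emit:
move_arm(
  moves=[
    [[0,-0.002,0],0],
    [[0,-0.002,0],0],
    [[0,0,0],0],
  ],
)

```text
time: 18.45
position: [0.6545, 0.0738, 0.0134]
ee_rot: [0.002, 0.889, -0.459, -0.002]
force: [-10.7, -7.0, 13.9]
finger_gap: 0.232
```

Tongue nose home: 12.8 N along the diagonal, motion stopped. Relax, release, and check that the body has not moved.

Emit:
move_arm(
  moves=[
    [[0,0.003,0],0],
    [[0,0,0],0],
  ],
)

```text
time: 18.65
position: [0.6544, 0.0738, 0.0133]
ee_rot: [0.001, 0.889, -0.459, -0.001]
force: [-4.3, -3.2, 8.9]
finger_gap: 0.235
```

Emit:
move_arm(
  moves=[
    [[0,0,0],0],
    [[0,0,0],0],
    [[0,0,0],0],
    [[0,0,0],0],
    [[0,0,0],0],
    [[0,0,-0.05],0],
    [[0,0.05,-0.08],0],
    [[0,0.08,-0.05],0],
    [[0,0,0],0],
  ],
  grip=0,
)

```text
time: 19.55
position: [0.602, 0.0354, 0.1066]
ee_rot: [-0.0, 0.888, -0.459, 0.002]
force: [0.8, 0.6, -0.5]
finger_gap: 0.999
```

```bash
python3 -c "
from h import *
d=snap('wrist','w8'); tabs('w8'); plan([.5318,-.0143,.062],-54.6,.04)
cv2.imwrite('pics/w8b.png',cv2.resize(d['image'][110:260,60:500,::-1],(800,273),interpolation=cv2.INTER_CUBIC))"
```

```text
black 788 ctr 0.5921 0.0291 size 170.2 11.2 ang 35.3 z 0.062
yellow 629 ctr 0.6533 0.0721 size 19.7 10.2 ang 34.4 z 0.062
at [0.6026 0.0363 0.1051] head -54.7 t 19.6 F [-0.23  0.35  0.2 ] gap 1.0 | yaw 1 x -0.0003 | shift 3 x [0.0001 0.0581 0.0286] total mm [ 0.1 87.1 42.9]
```

View pics/w8b.png

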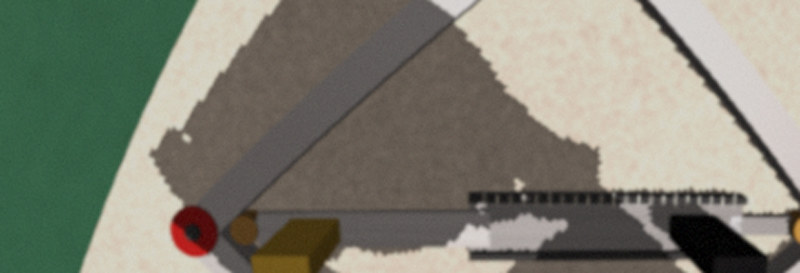

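```bash
cat >> h.py <<'E'
def brass(f):
    c=cloud(f); im=load(f)['image'].astype(np.uint8); hsv=cv2.cvtColor(im,cv2.COLOR_RGB2HSV)
    m=(c[...,2]>.008)&(c[...,2]<.0155)&(np.hypot(c[...,0]-.584,c[...,1]-.022)<.14)&(hsv[...,1]>110)&(hsv[...,0]>8)&(hsv[...,0]<30)
    n,l,s,_=cv2.connectedComponentsWithStats(m.astype(np.uint8))
    for i in range(1,n):
        if s[i,4]>15:
            (x,y),r=cv2.minEnclosingCircle((c[l==i][:,:2]*1e3).astype(np.float32)); print(f,'brass',s[i,4],round(x/1e3,4),round(y/1e3,4),'r',round(r,1))
E
python3 -c "
from h import *
for f in('w5','w7','w8'): brass(f)"
```

```text
w5 brass 215 0.505 -0.0316 r 5.7
w5 brass 47 0.6525 0.0695 r 4.6
w7 brass 209 0.6359 0.0598 r 6.2
w7 brass 324 0.49 -0.0438 r 6.8
w8 brass 195 0.6776 0.0899 r 6.1
w8 brass 213 0.4899 -0.0427 r 6.9
```

The fixed nose stayed put at (.490,-.0435) and the span is about 230 mm, so the red diagonal is about 247.5. Blue should be about 234. Next I push the tongue in about 32 mm, then carry the rule by the black tab.

```bash
python3 -c "
from h import *
plan([.6542,.0735,.058],-54.6,.05)"
```

```text
at [0.6026 0.0363 0.1051] head -54.7 t 19.6 F [-0.23  0.35  0.2 ] gap 1.0 | yaw 1 x -0.0003 | shift 2 x [-0.0005 -0.0635  0.0472] total mm [ -0.5 -63.5  47.2]
```

Emit:
move_arm(
  moves=[
    [[0,-0.0635,0.04],0],
    [[0,-0.0635,0.04],0],
    [[0,0,0.05],0],
    [[0,0,0.055],0],
    [[0,0,0],0],
  ],
)

```text
time: 20.1
position: [0.65, 0.075, 0.0042]
ee_rot: [0.002, 0.889, -0.458, -0.005]
force: [-2.0, -0.3, -0.6]
finger_gap: 1.002
```

Emit:
move_arm(
  moves=[
    [[0,0,0],0],
    [[0,0,0],0],
    [[0,0,0],0],
    [[0,0,0],0],
    [[0,0,0],0],
    [[0,0,0],0],
    [[0,0.016,0],0],
    [[0,0.016,0],0],
    [[0,0.016,0],0],
    [[0,0.016,0],0],
    [[0,0,0],0],
  ],
  grip=1,
  grip_force=20,
)

```text
time: 21.2
position: [0.6282, 0.0548, 0.0116]
ee_rot: [-0.0, 0.888, -0.459, 0.001]
force: [-0.7, 1.9, 5.7]
finger_gap: 0.226
```

Emit:
move_arm(
  moves=[
    [[0,0,0],0],
    [[0,0,0],0],
    [[0,0,0],0],
    [[0,0,0],0],
    [[0,0,0],0],
    [[0,0,-0.05],0],
    [[0,0,-0.05],0],
    [[0,0,0],0],
  ],
  grip=0,
)

```text
time: 22.0
position: [0.6309, 0.0553, 0.0642]
ee_rot: [-0.001, 0.889, -0.459, 0.003]
force: [0.3, -0.1, 0.1]
finger_gap: 1.001
```

```bash
python3 -c "
from h import *
d=snap('wrist','w9'); tabs('w9'); brass('w9');plan([.5318,-.0143,.062],-54.6,.05)"
```

```text
black 951 ctr 0.5789 0.0197 size 138.9 11.2 ang 35.3 z 0.0618
yellow 1078 ctr 0.6275 0.0537 size 19.6 10.4 ang 35.3 z 0.0618
w9 brass 319 0.6519 0.0715 r 6.4
w9 brass 240 0.4893 -0.0438 r 8.2
w9 brass 21 0.627 0.0483 r 4.9
at [0.6297 0.0554 0.0623] head -54.61 t 22.05 F [-0.28 -0.05  0.22] gap 0.998 | yaw 1 x -0.0 | shift 3 x [ 0.0001  0.0801 -0.    ] total mm [ 1.000e-01  1.201e+02 -1.000e-01]
```

Emit:
move_arm(
  moves=[
    [[0,0.08,0],0],
    [[0,0.08,0],0],
    [[0,0.08,0],0],
    [[0,0,0.05],0],
    [[0,0,0.05],0],
    [[0,0,0],0],
  ],
)

```text
time: 22.65
position: [0.5262, -0.0134, 0.0065]
ee_rot: [0.001, 0.888, -0.459, -0.004]
force: [-1.8, -0.4, -0.9]
finger_gap: 1.004
```

Emit:
move_arm(
  moves=[
    [[0,0,0],0],
    [[0,0,0],0],
    [[0,0,0],0],
    [[0,0,0],0],
    [[0,0,0],0],
    [[0,0,0],0],
    [[0,0,0],0],
    [[0,-0.01,-0.01],0],
    [[0,0,-0.04],0],
    [[0,0,-0.05],0],
    [[0,0,0],0],
  ],
  grip=1,
  grip_force=40,
)

```text
time: 23.75
position: [0.5367, -0.0116, 0.0633]
ee_rot: [-0.001, 0.889, -0.459, 0.003]
force: [0.9, -0.5, -2.7]
finger_gap: 0.23
```

Emit:
move_arm(
  moves=[
    [[0,0,0],-0.02315],
    [[0,0,0],-0.02315],
    [[0,0,0],-0.02315],
    [[0,0,0],-0.02315],
    [[0,0,0],-0.02315],
    [[0,0,0],-0.02315],
    [[0,0,0],-0.02315],
    [[0,0,0],-0.02315],
    [[0,0,0],-0.02315],
    [[0,0,0],-0.02315],
    [[0,0,0],0],
    [[0,0,0],0],
  ],
)

```text
time: 24.95
position: [0.5337, -0.011, 0.0594]
ee_rot: [-0.0, 0.969, 0.246, -0.001]
force: [-0.2, 0.8, -3.1]
finger_gap: 0.224
```

```bash
python3 -c "
from h import *
plan([.6051,-.0155,.062],28.75,.03)"
```

```text
at [ 0.5337 -0.011   0.0594] head 28.5 t 24.95 F [-0.18  0.78 -3.12] gap 0.224 | yaw 1 x -0.0007 | shift 3 x [ 0.0403  0.0255 -0.0018] total mm [60.4 38.3 -2.7]
```

Emit:
move_arm(
  moves=[
    [[0.0403,0.0255,0],-0.0007],
    [[0.0403,0.0255,0],0],
    [[0.0403,0.0255,0],0],
    [[0,0,0],0],
    [[0,0,0],0],
  ],
)

```text
time: 25.45
position: [0.6051, -0.0153, 0.0595]
ee_rot: [-0.0, 0.968, 0.249, -0.001]
force: [0.2, -0.4, -3.6]
finger_gap: 0.231
```

```bash
python3 -c "
from h import *
d=snap('wrist','w10'); c=cloud('w10'); im=d['image']; hsv=cv2.cvtColor(im,cv2.COLOR_RGB2HSV)
m=(c[...,2]>.035)&(c[...,2]<.085)&(hsv[...,1]>110)&(hsv[...,0]>8)&(hsv[...,0]<30)
n,l,s,ct=cv2.connectedComponentsWithStats(m.astype(np.uint8))
for i in range(1,n):
    if s[i,4]>25: q=c[l==i]; print(s[i,4],ct[i].round(),np.median(q,0).round(4), np.percentile(q[:,2],95).round(4))
plan([.6051,-.0155,.014],28.75,.03)"
```

```text
1223 [ 83. 287.] [0.5515 0.0847 0.0717] 0.0838
559 [429. 284.] [ 0.6293 -0.0584  0.0606] 0.0617
at [ 0.6045 -0.0152  0.0594] head 28.89 t 25.5 F [-1.23  0.23 -1.29] gap 0.225 | yaw 1 x 0.0004 | shift 2 x [0.0004 0.0006 0.0454] total mm [ 0.4  0.6 45.4]
```

Emit:
move_arm(
  moves=[
    [[0,0,0.03],0],
    [[0,0,0.03],0],
    [[0,0,0.02],0],
    [[0,0,0.008],0],
    [[0,0,0.004],0],
    [[0,0,0],0],
    [[0,0,0],0],
  ],
)

```text
time: 26.2
position: [0.6061, -0.0155, 0.0147]
ee_rot: [0.0, 0.968, 0.25, 0.0]
force: [0.9, 0.7, -3.4]
finger_gap: 0.228
```

Emit:
move_arm(
  moves=[
    [[0,0,0.003],0],
    [[0,0,0.003],0],
    [[0,0,0],0],
  ],
)

```text
time: 26.5
position: [0.6058, -0.0154, 0.0114]
ee_rot: [0.0, 0.968, 0.25, 0.0]
force: [0.2, 0.3, -2.7]
finger_gap: 0.228
```

Emit:
move_arm(
  moves=[
    [[0,0,0.003],0],
    [[0,0,0.002],0],
    [[0,0,0],0],
  ],
)

```text
time: 26.8
position: [0.6059, -0.0154, 0.0113]
ee_rot: [0.0, 0.968, 0.25, -0.0]
force: [-8.0, 1.2, 16.2]
finger_gap: 0.227
```

Contact. I release so it settles flat, then regrip and slide home.

Emit:
move_arm(
  moves=[
    [[0,0,0],0],
    [[0,0,0],0],
    [[0,0,0],0],
    [[0,0,0],0],
    [[0,0,0],0],
  ],
  grip=0,
)

```text
time: 27.3
position: [0.6056, -0.0154, 0.0086]
ee_rot: [-0.0, 0.968, 0.25, -0.0]
force: [0.8, -0.1, 0.5]
finger_gap: 0.999
```

```bash
python3 -c "
from h import *
d=snap('wrist','w11'); tabs('w11'); brass('w11');plan([.6051,-.0155,.014],28.75,.03)"
```

```text
black 5380 ctr 0.5876 0.0149 size 23.5 185.2 ang 29.0 z 0.0613
yellow 1183 ctr 0.5481 0.0864 size 11.0 22.8 ang 30.0 z 0.0612
w11 brass 263 0.5321 0.115 r 8.5
w11 brass 443 0.6295 -0.0596 r 6.0
w11 brass 71 0.5496 0.0846 r 8.6
at [ 0.6056 -0.0154  0.0086] head 28.98 t 27.35 F [-0.13  1.07  0.11] gap 1.004 | yaw 1 x 0.0006 | shift 1 x [-0.0009 -0.0003 -0.0108] total mm [-0.5 -0.1 -5.4]
```

Emit:
move_arm(
  moves=[
    [[0,0,-0.006],0],
    [[0,0,0],0],
    [[0,0,0],0],
    [[0,0,0],0],
    [[0,0,0],0],
    [[0,0,0],0],
    [[0,0,0],0],
  ],
  grip=1,
  grip_force=20,
)

```text
time: 28.05
position: [0.6057, -0.0155, 0.0118]
ee_rot: [0.0, 0.968, 0.25, 0.0]
force: [-0.1, -0.7, 0.1]
finger_gap: 0.232
```

Emit:
move_arm(
  moves=[
    [[0,0.006,0],0],
    [[0,0.008,0],0],
    [[0,0.006,0],0],
    [[0,0.004,0],0],
    [[0,0,0],0],
    [[0,0,0],0],
  ],
)

```text
time: 28.65
position: [0.6117, -0.0264, 0.0118]
ee_rot: [0.0, 0.968, 0.25, 0.0]
force: [0.6, -0.7, 0.6]
finger_gap: 0.232
```

Emit:
move_arm(
  moves=[
    [[0,0.002,0],0],
    [[0,0.002,0],0],
    [[0,0,0],0],
  ],
)

```text
time: 28.95
position: [0.612, -0.027, 0.0118]
ee_rot: [-0.001, 0.968, 0.25, -0.0]
force: [-2.7, 4.7, 5.3]
finger_gap: 0.235
```

Emit:
move_arm(
  moves=[
    [[0,0.002,0],0],
    [[0,0.002,0],0],
    [[0,0,0],0],
  ],
)

```text
time: 29.25
position: [0.6121, -0.0273, 0.0119]
ee_rot: [-0.002, 0.968, 0.25, -0.001]
force: [-5.3, 10.0, 8.4]
finger_gap: 0.23
```

The reaction points straight along the blue diagonal, so the fixed nose is home in blue_far. Release and look.

Emit:
move_arm(
  moves=[
    [[0,-0.003,0],0],
    [[0,0,0],0],
  ],
)

```text
time: 29.45
position: [0.6121, -0.0272, 0.0118]
ee_rot: [-0.001, 0.968, 0.25, -0.0]
force: [-2.5, 4.6, 5.7]
finger_gap: 0.231
```

Emit:
move_arm(
  moves=[
    [[0,0,0],0],
    [[0,0,0],0],
    [[0,0,0],0],
    [[0,0,0],0],
    [[0,0,0],0],
    [[0,0,-0.05],0],
    [[0,0,-0.055],0],
    [[0,0,0],0],
  ],
  grip=0,
)

```text
time: 30.25
position: [0.6158, -0.0289, 0.0685]
ee_rot: [0.002, 0.968, 0.25, 0.003]
force: [0.7, 0.1, 0.1]
finger_gap: 1.0
```

```bash
python3 -c "
from h import *
d=snap('wrist','w12'); tabs('w12'); brass('w12');plan([.5551,.0748,.062],29,.05)"
```

```text
black 1233 ctr 0.5834 0.0231 size 10.4 137.3 ang 28.9 z 0.0621
yellow 645 ctr 0.5546 0.0751 size 10.6 20.9 ang 30.2 z 0.0617
w12 brass 178 0.5396 0.1013 r 6.7
w12 brass 310 0.6356 -0.0718 r 6.2
w12 brass 18 0.5573 0.0785 r 5.2
w12 brass 20 0.5596 0.0665 r 4.1
at [ 0.6146 -0.0286  0.0666] head 28.98 t 30.3 F [-0.46  0.49 -0.27] gap 1.0 | yaw 1 x -0.0001 | shift 3 x [-0.0013 -0.0795  0.0028] total mm [  -1.9 -119.3    4.2]
```

Emit:
move_arm(
  moves=[
    [[-0.001,-0.0795,0],0],
    [[-0.001,-0.0795,0],0],
    [[-0.001,-0.0795,0],0],
    [[0,0,0.055],0],
    [[0,0,0.052],0],
    [[0,0,0],0],
  ],
)

```text
time: 30.9
position: [0.5494, 0.0761, 0.0066]
ee_rot: [-0.001, 0.968, 0.251, -0.004]
force: [-1.3, -0.4, -0.8]
finger_gap: 1.0
```

Emit:
move_arm(
  moves=[
    [[0,0,0],0],
    [[0,0,0],0],
    [[0,0,0],0],
    [[0,0,0],0],
    [[0,0,0],0],
    [[0,0,0],0],
    [[0,-0.01,0],0],
    [[0,-0.012,0],0],
    [[0,-0.008,0],0],
    [[0,0,0],0],
    [[0,0,0],0],
  ],
  grip=1,
  grip_force=20,
)

```text
time: 32.0
position: [0.5466, 0.0892, 0.0115]
ee_rot: [0.0, 0.968, 0.25, 0.001]
force: [-0.4, 0.4, 5.2]
finger_gap: 0.23
```

Emit:
move_arm(
  moves=[
    [[0,-0.002,0],0],
    [[0,-0.002,0],0],
    [[0,0,0],0],
  ],
)

```text
time: 32.3
position: [0.5459, 0.0906, 0.0114]
ee_rot: [0.0, 0.968, 0.25, 0.001]
force: [0.5, -0.8, 6.2]
finger_gap: 0.228
```

Emit:
move_arm(
  moves=[
    [[0,-0.002,0],0],
    [[0,-0.002,0],0],
    [[0,0,0],0],
  ],
)

```text
time: 32.6
position: [0.546, 0.0913, 0.0115]
ee_rot: [0.001, 0.968, 0.25, 0.001]
force: [3.3, -5.4, 3.2]
finger_gap: 0.229
```

Emit:
move_arm(
  moves=[
    [[0,-0.002,0],0],
    [[0,-0.002,0],0],
    [[0,0,0],0],
  ],
)

```text
time: 32.9
position: [0.5461, 0.0924, 0.0116]
ee_rot: [0.002, 0.968, 0.25, 0.002]
force: [6.9, -7.1, -1.5]
finger_gap: 0.231
```

Emit:
move_arm(
  moves=[
    [[0,0.003,0],0],
    [[0,0,0],0],
  ],
)

```text
time: 33.1
position: [0.5461, 0.0923, 0.0115]
ee_rot: [0.001, 0.968, 0.25, 0.002]
force: [5.7, -2.5, 2.0]
finger_gap: 0.231
```

Emit:
move_arm(
  moves=[
    [[0,0,0],0],
    [[0,0,0],0],
    [[0,0,0],0],
    [[0,0,0],0],
    [[0,0,0],0],
    [[0,0,-0.05],0],
    [[0,0.05,-0.08],0],
    [[0,0.08,-0.05],0],
    [[0,0,0],0],
  ],
  grip=0,
)

```text
time: 34.0
position: [0.5812, 0.0318, 0.1061]
ee_rot: [0.003, 0.969, 0.249, 0.005]
force: [0.1, -0.3, 0.9]
finger_gap: 1.0
```

```bash
python3 -c "
from h import *
d=snap('wrist','w13'); tabs('w13'); brass('w13');plan([.4423,-.285,.15],None,.05)
cv2.imwrite('pics/w13b.png',cv2.resize(d['image'][60:300,20:520,::-1],(800,384),interpolation=cv2.INTER_CUBIC))"
```

```text
black 825 ctr 0.579 0.032 size 10.9 155.8 ang 28.7 z 0.0621
yellow 608 ctr 0.5468 0.0917 size 10.4 20.1 ang 28.8 z 0.0618
w13 brass 202 0.5314 0.1187 r 7.1
w13 brass 223 0.6353 -0.0726 r 7.6
at [0.5784 0.0336 0.1035] head 28.83 t 34.05 F [-0.63 -0.02 -0.67] gap 1.003 | yaw 1 x 0.0 | shift 7 x [-0.0779  0.0611 -0.0134] total mm [-272.7  213.7  -47. ]
```

View pics/w13b.png

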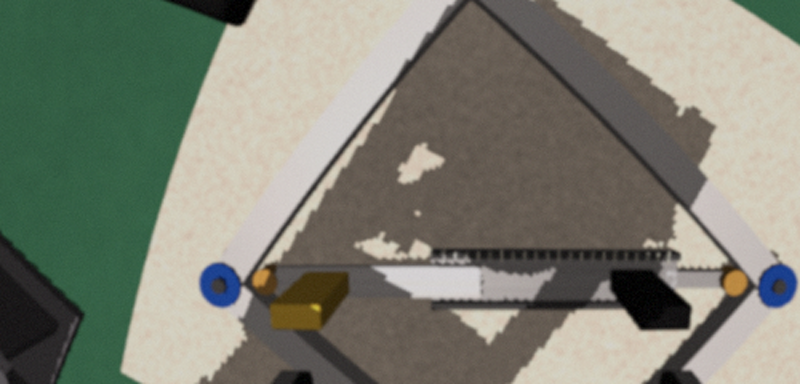

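Picture 12 shows both brass noses in the blue corners, (265,278) and (735,282). The measured span is 217.7, against 217.5 predicted from the red reading. The last tongue push had a lateral component, so I'll confirm it with one firm repeat push.

Emit:
move_arm(
  moves=[
    [[0,-0.0668,0.04],0],
    [[0,-0.0665,0.04],0],
    [[0,0,0.05],0],
    [[0,0,0.052],0],
    [[0,0,0],0],
  ],
)

```text
time: 34.55
position: [0.5383, 0.0951, 0.0053]
ee_rot: [-0.001, 0.968, 0.251, -0.005]
force: [-0.6, 0.2, -0.9]
finger_gap: 0.999
```

Emit:
move_arm(
  moves=[
    [[0,0,0],0],
    [[0,0,0],0],
    [[0,0,0],0],
    [[0,0,0],0],
    [[0,0,0],0],
    [[0,0,0],0],
  ],
  grip=1,
  grip_force=20,
)

```text
time: 35.15
position: [0.5451, 0.0933, 0.011]
ee_rot: [0.001, 0.968, 0.25, 0.002]
force: [3.0, -3.3, 3.0]
finger_gap: 0.229
```

Emit:
move_arm(
  moves=[
    [[0,-0.003,0],0],
    [[0,-0.003,0],0],
    [[0,0,0],0],
    [[0,0,0],0],
  ],
)

```text
time: 35.55
position: [0.5452, 0.0938, 0.0112]
ee_rot: [0.003, 0.968, 0.25, 0.003]
force: [7.0, -13.1, 0.4]
finger_gap: 0.227
```

The reaction is now 15 N exactly along the diagonal, so it is firmly home. Release and go to the marker.

Emit:
move_arm(
  moves=[
    [[0,0.005,0],0],
    [[0,0,0],0],
  ],
)

```text
time: 35.75
position: [0.5452, 0.0935, 0.0109]
ee_rot: [0.001, 0.968, 0.25, 0.002]
force: [4.8, -4.4, 3.3]
finger_gap: 0.234
```

Emit:
move_arm(
  moves=[
    [[0,0,0],0],
    [[0,0,0],0],
    [[0,0,0],0],
    [[0,0,0],0],
    [[0,0,0],0],
    [[0,0,-0.05],0],
    [[0,0.05,-0.08],0],
    [[0,0.08,-0.05],0],
    [[0,0,0],0],
  ],
  grip=0,
)

```text
time: 36.65
position: [0.5801, 0.0338, 0.105]
ee_rot: [0.003, 0.969, 0.249, 0.005]
force: [-0.5, -0.4, 0.3]
finger_gap: 1.005
```

```bash
python3 -c "
from h import *
d=snap('wrist','w14'); tabs('w14'); brass('w14')
c=cloud('w1'); I=load('w1')['image'].astype(int)
m=(c[...,2]>.05)&(c[...,2]<.066)&(I[...,0]-I[...,2]>50)&(np.hypot(c[...,0]-.4423,c[...,1]+.285)<.05); q=c[m]; print('marker',len(q),cv2.minAreaRect((q[:,:2]*1e3).astype(np.float32)),np.median(q[:,2]))
p=px('w1',[(577,305,.012),(719,280,.012),(571,243,.012),(713,224,.012)]); print(p.round(4))
plan([.442,-.285,.13],None,.05)"
```

```text
black 851 ctr 0.5792 0.033 size 11.4 157.1 ang 28.0 z 0.0621
yellow 619 ctr 0.5472 0.0932 size 10.2 19.8 ang 30.2 z 0.0618
w14 brass 208 0.5326 0.1204 r 6.7
w14 brass 23 0.5516 0.0941 r 8.0
w14 brass 223 0.6354 -0.0725 r 7.6
marker 151 ((441.0918273925781, -292.64788818359375), (20.0152645111084, 12.60875129699707), 2.4292125701904297) 0.057997568623909486
[[ 0.4019 -0.2047  0.012 ]
 [ 0.4085 -0.4052  0.012 ]
 [ 0.4726 -0.1997  0.012 ]
 [ 0.4795 -0.3925  0.012 ]]
at [0.5774 0.0356 0.1024] head 28.83 t 36.7 F [-0.   -0.02 -0.7 ] gap 0.997 | yaw 1 x 0.0 | shift 7 x [-0.078   0.0616 -0.008 ] total mm [-273.1  215.7  -28. ]
```

The blue span is now 218.6 with the fixed nose unchanged. Red (about 230 between noses, 247–248 corner to corner) is longer than blue (about 235). Marker tab at (.441,-.2925), track axis at about 92°. I'll slide it to red (-y).

Emit:
move_arm(
  moves=[
    [[-0.078,0.0616,-0.008],0],
    [[-0.078,0.0616,-0.008],0],
    [[-0.078,0.0616,-0.008],0],
    [[-0.078,0.0616,-0.008],0],
    [[-0.078,0.0616,-0.008],0],
    [[-0.078,0.0616,-0.008],0],
    [[-0.078,0.0616,-0.008],0],
    [[0,0,0],0.0185],
    [[0,0,0],0.0185],
    [[0,0,0],0.0185],
    [[0,0,0],0.0185],
    [[0,0,0],0],
  ],
)

```text
time: 37.9
position: [0.4396, -0.2819, 0.1265]
ee_rot: [-0.001, 1.0, 0.02, -0.001]
force: [-0.6, -0.1, -0.4]
finger_gap: 1.003
```

```bash
python3 -c "
from h import *
d=snap('wrist','w15')
c=cloud('w15'); I=d['image'].astype(int)
m=(c[...,2]>.05)&(c[...,2]<.066)&(I[...,0]-I[...,2]>50)&(np.hypot(c[...,0]-.4423,c[...,1]+.285)<.05); q=c[m]; print('marker',len(q),cv2.minAreaRect((q[:,:2]*1e3).astype(np.float32)),np.median(q[:,2]))
plan([.441,-.2925,.013],2.2,.025)"
```

```text
marker 646 ((440.228515625, -293.5096435546875), (21.008825302124023, 11.941194534301758), 3.6171610355377197) 0.05843750800678894
at [ 0.4397 -0.282   0.1266] head 2.51 t 37.95 F [-0.78 -0.08  0.14] gap 0.994 | yaw 1 x 0.0009 | shift 5 x [0.0004 0.0043 0.0454] total mm [  1.1  10.7 113.6]
```

Emit:
move_arm(
  moves=[
    [[0.0005,0.006,0.05],0],
    [[0.0005,0.006,0.05],0],
    [[0,0.006,0.05],0],
    [[0,0.004,0.05],0],
    [[0,0,0.025],0],
    [[0,0,0],0],
  ],
)

```text
time: 38.55
position: [0.4398, -0.2924, 0.0132]
ee_rot: [-0.002, 1.0, 0.021, -0.002]
force: [-0.1, -0.3, 0.3]
finger_gap: 1.0
```

Emit:
move_arm(
  moves=[
    [[0,0,0],0],
    [[0,0,0],0],
    [[0,0,0],0],
    [[0,0,0],0],
    [[0,0,0],0],
    [[0,0,0],0],
    [[0,0,0],0],
  ],
  grip=1,
  grip_force=20,
)

```text
time: 39.25
position: [0.4415, -0.2945, 0.0159]
ee_rot: [0.0, 1.0, 0.021, 0.0]
force: [-0.4, 1.6, 5.4]
finger_gap: 0.138
```

Emit:
move_arm(
  moves=[
    [[0,0.01,0],0],
    [[0,0.016,0],0],
    [[0,0.02,0],0],
    [[0,0.02,0],0],
    [[0,0.016,0],0],
    [[0,0.008,0],0],
    [[0,0,0],0],
    [[0,0,0],0],
  ],
)

```text
time: 40.05
position: [0.4442, -0.3409, 0.0159]
ee_rot: [0.001, 1.0, 0.02, 0.001]
force: [5.1, -1.3, 3.8]
finger_gap: 0.139
```

Emit:
move_arm(
  moves=[
    [[0.002,0.004,0],0],
    [[0,0.004,0],0],
    [[0,0,0],0],
  ],
)

```text
time: 40.35
position: [0.4444, -0.3443, 0.0159]
ee_rot: [0.001, 1.0, 0.02, 0.0]
force: [1.3, 0.9, 7.5]
finger_gap: 0.137
```

Emit:
move_arm(
  moves=[
    [[0,0.004,0],0],
    [[0,0.002,0],0],
    [[0,0,0],0],
  ],
)

```text
time: 40.65
position: [0.4446, -0.3471, 0.0159]
ee_rot: [0.001, 1.0, 0.02, 0.0]
force: [1.8, 0.8, 7.3]
finger_gap: 0.136
```

Emit:
move_arm(
  moves=[
    [[0,0.004,0],0],
    [[0,0.004,0],0],
    [[0,0,0],0],
  ],
)

```text
time: 40.95
position: [0.4448, -0.3501, 0.0159]
ee_rot: [-0.0, 1.0, 0.02, 0.0]
force: [1.7, 4.4, 10.4]
finger_gap: 0.137
```

Emit:
move_arm(
  moves=[
    [[0,0.003,0],0],
    [[0,0,0],0],
    [[0,0,0],0],
  ],
)

```text
time: 41.25
position: [0.4448, -0.3502, 0.0159]
ee_rot: [-0.002, 1.0, 0.021, -0.0]
force: [2.2, 9.5, 14.1]
finger_gap: 0.136
```

At the stop: 56 mm travelled, 9.5 N, no more motion. Release, retreat and do final checks from the fixed cameras by code.

Emit:
move_arm(
  moves=[
    [[0,-0.001,0],0],
    [[0,0,0],0],
  ],
)

```text
time: 41.45
position: [0.4447, -0.3501, 0.0158]
ee_rot: [-0.001, 1.0, 0.021, -0.0]
force: [0.7, 8.1, 12.4]
finger_gap: 0.139
```

Emit:
move_arm(
  moves=[
    [[0,0,0],0],
    [[0,0,0],0],
    [[0,0,0],0],
    [[0,0,0],0],
    [[0,0,0],0],
    [[0,0,-0.05],0],
    [[0,0,-0.08],0],
    [[0,0,-0.08],0],
    [[0,0,-0.08],0],
    [[0,0,0],0],
    [[0,0,0],0],
  ],
  grip=0,
)

```text
time: 42.55
position: [0.4449, -0.3518, 0.1615]
ee_rot: [0.001, 1.0, 0.02, 0.001]
force: [0.7, 0.9, -0.6]
finger_gap: 1.001
```

```bash
python3 -c "
from h import *
d=snap('wrist','w16'); c=cloud('w16'); I=d['image'].astype(int)
m=(c[...,2]>.05)&(c[...,2]<.066)&(I[...,0]-I[...,2]>50)&(np.hypot(c[...,0]-.4423,c[...,1]+.33)<.07); q=c[m]; print('marker',len(q),cv2.minAreaRect((q[:,:2]*1e3).astype(np.float32)))
b=(c[...,2]>.009)&(c[...,2]<.015)&(np.hypot(c[...,0]-.442,c[...,1]+.3)<.125)&(c[...,0]>.395); q=c[b]; print('board',cv2.minAreaRect((q[:,:2]*1e3).astype(np.float32)))
t=snap('top','t2'); s=snap('scene','s2')
for f,n in(('top0','t2'),('scene0','s2')):
    a,b2=load(f),load(n)
    for nm,P in(('bottle',[.657,-.241,.07]),('tester',[.65,.218,.025])):
        u,v=proj(a,[P])[0].astype(int); x=a['image'][v-18:v+18,u-18:u+18].astype(int)-b2['image'][v-18:v+18,u-18:u+18]
        print(f,nm,'mean abs diff',np.abs(x).mean().round(2))
# brass noses in scene cam
d=load('s2'); M=R.from_rotvec(np.ravel(d['rvec'])).as_matrix()
V,U=np.mgrid[0:480,0:640]; z=d['range_z']; P=np.stack([(U-d['cx'])/d['fx']*z,(V-d['cy'])/d['fy']*z,z],-1); C=(P-np.ravel(d['tvec']))@M
h=cv2.cvtColor(d['image'],cv2.COLOR_RGB2HSV); m=(h[...,1]>100)&(h[...,0]>8)&(h[...,0]<32)&(np.hypot(C[...,0]-.584,C[...,1]-.022)<.14)
n,l,st,_=cv2.connectedComponentsWithStats(m.astype(np.uint8))
for i in range(1,n):
    if st[i,4]>5: print(st[i,4],C[l==i].mean(0).round(4))
print(env.observe()['time'],env.observe()['position'])"
```

```text
marker 483 ((443.8863220214844, -351.2914123535156), (20.645851135253906, 11.628277778625488), 2.4580986499786377)
board ((440.6866455078125, -301.37835693359375), (71.18901824951172, 200.1628875732422), 3.4145750999450684)
top0 bottle mean abs diff 3.44
top0 tester mean abs diff 2.5
scene0 bottle mean abs diff 1.96
scene0 tester mean abs diff 2.92
92 [0.5511 0.0918 0.0437]
15 [0.5335 0.1209 0.0105]
9 [ 0.6348 -0.0713  0.0108]
42.7 [ 0.44364361 -0.3502518   0.15847539]
```

```bash
python3 -c "
from rig import env
print(env.hand_in())"
```

```text
the job is handed in; nothing more can be done
None
```

I checked both diagonals with the slide rule, and the marker now stands fully at red, the longer one. The rule is left lying in the two blue corners. I handed in at about 43 s of the 72 s allowed.

- **Red reading:** both brass noses were pressed home until the reaction ran straight along the diagonal (about 12.5 N each), then released. The noses were about 230 mm apart, which makes the diagonal about 247–248 mm.
- **Blue reading:** the first tongue push had a sideways component, so I pushed it again. The reaction was then 15 N straight along the diagonal. The noses were 218.6 mm apart at the last check, making the diagonal about 235 mm.
- **Marker:** I moved it only after both readings. It sits 50 mm from the board centre at the red stop, and 9.5 N of push moved it no further.
- **Bottle and tester:** comparing the fixed-camera pictures before and after showed no sign that either had moved.

**Checks that disagreed:**
- **Fingertips:** depth images showed them about 19 mm behind the reported tool point, not 17 mm ahead as stated. My first grip therefore closed on top of the black tab with about 5.6 N. Lowering by 36 mm fixed it.
- **Blue span:** the span predicted from the red reading was 217.2–217.8 mm, about 1 mm less than measured. That is roughly the camera noise.

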